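# Empty the dowel cutter's catch tray into the tote

### The arm

A 7-joint arm with a two-finger parallel gripper is mounted at the origin on a cart in front of the work surface, level with it; the furniture and walls round the work are solid. World frame = base frame: x ahead of the robot, y to its left, z up, the work surface at z = 0. Lengths are in m, angles in rad, forces in N, time in s.
With the tool pointing down it reaches from about 0.425 to 0.875 m from the base axis. Payload 4.7 kg.
Tool frame: the origin (TCP) lies where the fingers leave the gripper's body, on its centre line; the fingertips stand 70 mm ahead of it and the grasp point (between the pads) lies 51 mm ahead of it; z points along the fingers, y is the line along which they close (so a half turn about z gives the same grasp; the last joint's range is limited). The gripper opens to 87 mm and grips with 3 to 60 N. Pads are 19 mm wide; open, the fingers measure 117 mm over their backs; the gripper's body (75 mm by 190 mm) begins 51 mm behind the grasp point.
Start: joints at [1.244, 0.321, -0.07, 1.45, 0.023, 1.371, -0.057], TCP at [0.217, -0.613, 0.292] pointing down, gripper open.
Joint ranges: [-2.86, 2.86], [-0.3, 2.09], [-1.38, 1.24], [0.06, 2.45], [-1.56, 4.7], [0.09, 2.05], [-2.69, 2.69]. Speed limits (rad/s): [2.57, 2.57, 3.14, 3.14, 3.14, 3.14, 3.14].

### API

Orientations are given as a rotation vector (axis times angle).
In Python, from bench import ctrl gives the robot as it stands.
- The arm moves only by the tool play_rows, never from a script. Its argument "increments" is a list that holds one entry, the list of rows, each a list of 7 numbers: the shift along the tool's x, y, z as a fraction of full scale, then the turn, a rotation vector about the tool's x, y, z as a fraction of full scale, then the gripper command: -1 is shut, 1 is fully open, values between are in proportion. A call has 1 to 8 rows; each row is the pose to reach, as a shift and turn from the pose commanded when the call began, along the tool's axes at that moment; what a row does not reach only later rows make up. Full scale, the value 1, is 0.1 m for a shift and 90 degrees for a turn. A row lasts 1/10 s, in which the tool goes at most 50 mm and 8.59 degrees, less where a joint would pass 70% of its speed; a pose out of reach is approached as far as the arm can. A call with a number of a shift or a turn outside -1 to 1 is refused whole. A call with a gripper value outside its range is refused whole. The fingers move at their own pace and stop on an object; "squeeze" is the grip in N (left out, the last holds). Time passes only in rows, so rows that repeat a pose let the fingers close. It gives the time, the measured TCP pose, the force, the opening and the grip force at its end, in the units of the state.
- ctrl.get_state(): the state, without advancing time (a new reading comes with each control period).
- ctrl.get_image(name): name is "scene" or "top" or "wrist"; returns the picture (400x640x3 uint8, red, green, blue); there is no depth.
- ctrl.get_calibration(name): a dict with "vertical_fov" (degrees; the focal length in pixels is half the picture's height over the tangent of half this angle, whatever the lens; pixels are square), "cx", "cy" (the principal point, pixels), "dist_coeffs" ([k1, k2, p1, p2, k3] as OpenCV has them; the pictures are not rectified), "R" (3x3) and "t" (3): a world point X has camera coordinates R X + t; the wrist camera has in their place "T_tool_cam" (4x4, takes a point from camera to tool coordinates, whose origin is the TCP and whose axes are the flange's). Camera axes: x right, y down, z forward; pixel columns grow to the right and rows downward; lengths in m; the calibration is good to about 2 mm. A picture is of the moment at which its call begins: read the wrist's pose just before it. get_calibration takes no time and is no camera call.
- ctrl.close_job(): hands the job in; it is judged then, once.
The state is a dict: "time": time; "joint_positions": joint angles; "qd": joint speeds; "joint_torque": joint torques, N m; "position": TCP position; "tool_rot": TCP orientation; "ft_force": force on the tool from outside, world axes, zero at the start; "torque": the same for the moment, N m; "grip_width": opening from 0.0 (shut) to 1.0 (fully open); "grip_force": force on a finger pad.
Only numpy, scipy, OpenCV 4.12 (cv2) and the standard library are available. Lean on these libraries where they do the work, as an engineer would, in place of code of your own. Each camera call takes 0.05 s, during which the arm holds its last target. There are 200 camera calls.

### The job

The dowel cutter's catch tray is full of finished pins: swing the keeper aside, draw the tray out of its guides by its wooden grip and, keeping it level, lift it out with all five pins still in it. Carry it over the blue tote, tip it steeply over its sloping lip so that every pin slides into the tote, and finish still holding the empty tray tipped steeply and raised over the tote, touching nothing but your gripper. Leave the tote and the other things on the bench where they stand.

Things in the scene. Friction and masses are not known exactly. Their poses are not given: they have to be found in the camera images.
- cutter: green bench machine that cuts dowel rod into pins, fixed; yellow saw guard and black motor on a bridge, tray bay below, open in front. Origin on the bench under the middle of the tray; x inward from the bay's mouth, y left seen from the front, z up. Base plate x -109 to 110, y -97 to 89, 6 mm thick. All above it lies behind x = -5 mm, up to z = 184; a dowel rod sticks out to y = -162 at z = 109
- guide_lips (a point): middle of the bay's mouth, level with the front ends of two steel lips that overhang the tray's side walls, at (7, 0, 43) mm in the cutter's frame: the tray cannot be lifted until drawn straight out along the cutter's -x by 90 mm or more (110 is safe). Lips reach in to y = +-50, undersides 43 mm above the bench. Side play about 4 mm each way
- tray: loose aluminium catch tray 170 x 114 x 32 mm, walls and floor 3 mm, about 0.2 kg. Origin under the middle of its floor; at the start fully home, 6 mm above the cutter's origin, axes parallel to the cutter's. x from its front wall (-88) to its lip (+85), y across, z up out of the floor.
- tray_grip (a point): where to grip the tray: on its wooden grip, at (-123, 0, 58) mm in the tray's frame. A flat bar 16 mm thick, 44 wide (tray's y), 76 long, standing at the front wall and leaning 35 degrees outward: its length runs along (-0.574, 0, 0.819) in the tray's frame and ends 25 mm beyond this point. Pinch the 16 mm, fingers pointing down its length; the tray overhangs, so grip firmly, about 80 N
- tray_lip (a point): middle of the tray's lip edge, at (85, 0, 13.5) mm in the tray's frame. No wall at this end: from x = 52 the floor rises at 20 degrees to the lip, so pins leave over it only when the tray is tipped, lip down, about 45 degrees or more; about 75 degrees empties it surely
- keeper (a joint): angle of the keeper, a flat steel bar 50 mm long on an upright pin at the front right of the cutter's base. Near 0 it lies along the cutter's +y across the tray's front and blocks it; it swings to the front (towards the cutter's -x), counter-clockwise from above, up to 1.9. It clears the tray beyond 1.2. Stays where left; 1 to 2 N at its knob moves it
- keeper_knob (a point): the keeper's upright black knob, 17 mm across, 26 mm from the pivot; this point is on its axis, 63 mm above the bench, 15 mm below the knob's top; the bar it stands on is 27 mm above the bench, and the tray's walls close behind it 40 mm
- keeper_pivot (a point): the keeper's upright turning axis, at (-99, -85, 21) mm in the cutter's frame
- tote: blue plastic tote 240 (x) x 200 (y) x 75 mm high, open top, walls and floor 5 mm, rim and handles 8 mm farther out; stands loose on the bench. Origin under its middle
- pin_1: finished beech dowel pin, 20 mm diameter, 36 mm long, 15 g; lies in the tray. Origin at its centre, x along its axis
- pin_2: finished beech dowel pin, 20 mm diameter, 36 mm long, 15 g; lies in the tray. Origin at its centre, x along its axis
- pin_3: finished beech dowel pin, 20 mm diameter, 36 mm long, 15 g; lies in the tray. Origin at its centre, x along its axis
- pin_4: finished beech dowel pin, 20 mm diameter, 36 mm long, 15 g; lies in the tray. Origin at its centre, x along its axis
- pin_5: finished beech dowel pin, 20 mm diameter, 36 mm long, 15 g; lies in the tray. Origin at its centre, x along its axis
- tape_measure: yellow and black tape measure, 39 x 70 x 64 mm, bystander; origin under its middle
- cork_block: cork sanding block 61 x 110 x 36 mm, bystander; origin under its middle
- turned_knob: turned wooden drawer knob, 44 mm across, 48 mm high, bystander; origin under its middle

How it is judged:
On the way, in this order (a step that is already met when the one before it is completed fails the run):
1. the keeper is swung clear, with the tray still in its guides (value of joint keeper above 1.2 rad and distance between tray and cutter below 0.03 m), for 0.1 s.
2. the tray is out of the cutter, raised and level, with all five pins in it (x of tray_lip in the frame of cutter below 0 m and height (world z) of tray above 0.06 m and angle between tray's own z axis and vertical below 0.4 rad and x of pin_1 in the frame of tray between -0.085 and 0.085 m and y of pin_1 in the frame of tray between -0.056 and 0.056 m and z of pin_1 in the frame of tray between 0 and 0.045 m and x of pin_2 in the frame of tray between -0.085 and 0.085 m and y of pin_2 in the frame of tray between -0.056 and 0.056 m and z of pin_2 in the frame of tray between 0 and 0.045 m and x of pin_3 in the frame of tray between -0.085 and 0.085 m and y of pin_3 in the frame of tray between -0.056 and 0.056 m and z of pin_3 in the frame of tray between 0 and 0.045 m and x of pin_4 in the frame of tray between -0.085 and 0.085 m and y of pin_4 in the frame of tray between -0.056 and 0.056 m and z of pin_4 in the frame of tray between 0 and 0.045 m and x of pin_5 in the frame of tray between -0.085 and 0.085 m and y of pin_5 in the frame of tray between -0.056 and 0.056 m and z of pin_5 in the frame of tray between 0 and 0.045 m), for 0.2 s.
At the end, for the whole second after the job is handed in: all five pins rest inside the tote; the gripper holds the empty tray still, tipped over 46 degrees, grip over 150 mm and lip over 30 mm above the bench, the middle of the lip within 140 mm (level) of the middle of the tote, touching neither tote, cutter nor pins (x of pin_1 in the frame of tote between -0.118 and 0.118 m and y of pin_1 in the frame of tote between -0.098 and 0.098 m and z of pin_1 in the frame of tote between 0 and 0.07 m and x of pin_2 in the frame of tote between -0.118 and 0.118 m and y of pin_2 in the frame of tote between -0.098 and 0.098 m and z of pin_2 in the frame of tote between 0 and 0.07 m and x of pin_3 in the frame of tote between -0.118 and 0.118 m and y of pin_3 in the frame of tote between -0.098 and 0.098 m and z of pin_3 in the frame of tote between 0 and 0.07 m and x of pin_4 in the frame of tote between -0.118 and 0.118 m and y of pin_4 in the frame of tote between -0.098 and 0.098 m and z of pin_4 in the frame of tote between 0 and 0.07 m and x of pin_5 in the frame of tote between -0.118 and 0.118 m and y of pin_5 in the frame of tote between -0.098 and 0.098 m and z of pin_5 in the frame of tote between 0 and 0.07 m and linear speed of each of pin_1, pin_2, pin_3, pin_4, pin_5 below 0.05 m/s and angle between tray's own z axis and vertical above 0.8 rad and height (world z) of tray_grip above 0.15 m and height (world z) of tray_lip above 0.03 m and horizontal distance between tray_lip and tote below 0.14 m and contact force between tray and the fingers above 2 N and contact force between tray and tote below 0.1 N and contact force between tray and cutter below 0.1 N and contact force between tray and pin_1 below 0.05 N and contact force between tray and pin_2 below 0.05 N and contact force between tray and pin_3 below 0.05 N and contact force between tray and pin_4 below 0.05 N and contact force between tray and pin_5 below 0.05 N and linear speed of tray below 0.03 m/s); the arm keeps its last pose, push and grip.
It fails at once if the tote is shoved more than 30 mm (distance of tote from where it was at the start of the episode above 0.03 m).
It fails at once if the tape measure is moved more than 20 mm (distance of tape_measure from where it was at the start of the episode above 0.02 m).
It fails at once if the cork block is moved more than 20 mm (distance of cork_block from where it was at the start of the episode above 0.02 m).
It fails at once if the turned knob is moved more than 20 mm (distance of turned_knob from where it was at the start of the episode above 0.02 m).
It also fails if it takes over 67 s, if anything falls off the work surface, if the arm or the gripper's body presses on something with over 40 N, if the wrist force passes 120 N, or if a joint passes its speed limit or range.

## Working session

There is one attempt and no reset: what is moved stays moved. The work goes in short steps, Python scripts to look and compute and a tool call to move; the robot and the scene stay as the last step left them, time stands still between calls to the robot, and variables do not carry over. Pictures are saved under pics/ and viewed, at most 10 in all, crops included, and the job is handed in when it is done.

Besides the shell and the picture viewer there is one more tool, called after "Call:" as a command line: name --argument value ..., lists and objects as JSON in quotes. play_rows: Moves the arm, as the interface text tells. Shift numbers are shares of 0.1 m and turn numbers shares of 90 degrees, none past 1 either way. Its arguments: {"type":"object","properties":{"increments":{"type":"array"},"squeeze":{"type":"number"}},"required":["increments"]}

```bash
mkdir -p pics; ls; python3 - <<'E'
from bench import ctrl
import cv2,json
s=ctrl.get_state();print(s)
for n in("scene","top"):
    cv2.imwrite(f"pics/{n}0.png",ctrl.get_image(n)[:,:,::-1])
for n in("scene","top","wrist"):print(n,ctrl.get_calibration(n))
E
```

```text
pics
{'time': 0.0, 'joint_positions': array([ 1.24412028,  0.3218081 , -0.07009221,  1.4517068 ,  0.02261427,
        1.37077941, -0.05689744]), 'qd': array([-2.39435597e-03, -1.55933212e-03, -1.36819281e-03,  2.47944124e-05,
        3.18217977e-03,  1.70650144e-04, -1.74757389e-04]), 'joint_torque': array([ 3.95849736e-05, -4.91287601e+01, -4.03924529e-01, -3.12528133e+01,
       -6.39450434e-02,  4.38096269e-02,  1.91352478e-04]), 'position': array([ 0.21705805, -0.61223163,  0.29115515]), 'tool_rot': array([-3.09424991e+00, -5.32454938e-01,  6.80521415e-04]), 'ft_force': array([0.07330387, 0.59327321, 0.4346884 ]), 'torque': array([0.0241581 , 0.01241543, 0.00748266]), 'grip_force': 0.0, 'grip_width': 1.0023914189698515}
scene {'vertical_fov': 53.74297291618166, 'cx': 316.0695147578556, 'cy': 198.21693543654817, 'dist_coeffs': array([-0.08182167,  0.        ,  0.        ,  0.        ,  0.        ]), 'R': array([[-0.78451194, -0.61978663,  0.02013826],
       [-0.4236678 ,  0.51198954, -0.74724314],
       [ 0.45282073, -0.5947531 , -0.66424555]]), 't': array([0.49844412, 0.2615382
[... 221 characters left out ...]
27 ,  0.00340944],
       [-0.97547227, -0.0403023 , -0.21640144],
       [ 0.21635982,  0.00544389, -0.97629852]]), 't': array([0.0444816 , 0.58773047, 1.10419263])}
wrist {'vertical_fov': 66.02576566518272, 'cx': 320.82556613933394, 'cy': 201.32137284342826, 'dist_coeffs': array([0.01121389, 0.        , 0.        , 0.        , 0.        ]), 'T_tool_cam': array([[ 5.72343252e-04, -9.57985394e-01, -2.86816418e-01,
         7.93378934e-02],
       [ 9.99999606e-01,  7.42994325e-04, -4.86146104e-04,
         1.94610252e-03],
       [ 6.78823838e-04, -2.86816027e-01,  9.57985441e-01,
        -9.32605566e-02],
       [ 0.00000000e+00,  0.00000000e+00,  0.00000000e+00,
         1.00000000e+00]])}
```

View pics/scene0.png

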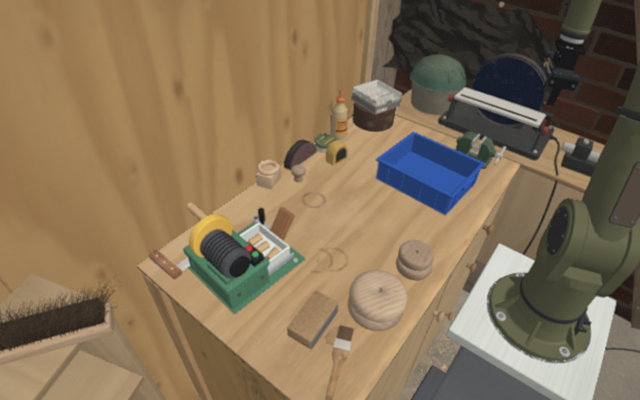

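View pics/top0.png

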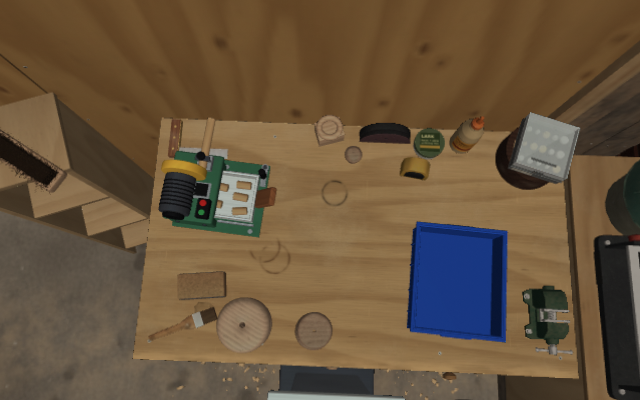

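```bash
python3 - <<'E'
import cv2
t=cv2.imread("pics/top0.png")
cv2.imwrite("pics/c1.png",cv2.resize(t[115:250,145:290],None,fx=5,fy=4.4,interpolation=cv2.INTER_CUBIC)[:600])
import numpy as np
m=cv2.inRange(t,(120,20,0),(255,110,60));
n,l,st,c=cv2.connectedComponentsWithStats(m);i=1+st[1:,4].argmax();print(st[i],c[i])
p=np.argwhere(l==i)[:,::-1].astype(np.int32);print(cv2.approxPolyDP(cv2.convexHull(p),4,True).tolist())
E
```

```text
[ 411  222   96  120 8144] [454.43578094 282.60044204]
[[[506, 231]], [[505, 341]], [[411, 330]], [[417, 223]]]
```

View pics/c1.png

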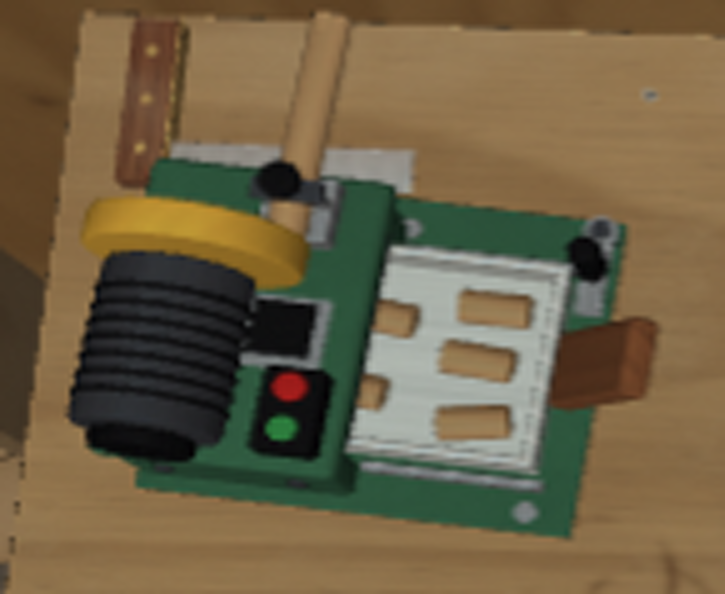

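```bash
cat > h.py <<'E'
import numpy as np,cv2
from bench import ctrl
from scipy.optimize import least_squares
from scipy.spatial.transform import Rotation as R
def K(c):
    f=200/np.tan(np.radians(c["vertical_fov"])/2)
    return np.array([[f,0,c["cx"]],[0,f,c["cy"]],[0,0,1.]])
def proj(n,P,st=None):
    c=ctrl.get_calibration(n)
    if n=="wrist":
        T=np.eye(4);T[:3,:3]=R.from_rotvec(st["tool_rot"]).as_matrix();T[:3,3]=st["position"]
        M=np.linalg.inv(T@c["T_tool_cam"]);Rm,t=M[:3,:3],M[:3,3]
    else: Rm,t=c["R"],c["t"]
    return cv2.projectPoints(np.asarray(P,float).reshape(-1,1,3),cv2.Rodrigues(Rm)[0],t,K(c),c["dist_coeffs"])[0][:,0]
def place(p,L):
    c,s=np.cos(p[2]),np.sin(p[2]);L=np.asarray(L,float)/1000
    return np.c_[p[0]+c*L[:,0]-s*L[:,1],p[1]+s*L[:,0]+c*L[:,1],L[:,2]]
def fit(n,L,px,p0,st=None):
    r=least_squares(lambda p:(proj(n,place(p,L),st)-px).ravel(),p0,loss="soft_l1");return r.x,r.fun.reshape(-1,2).round(1)
E
python3 - <<'E'
from h import *
L=[(-109,-97,6),(-109,89,6),(110,89,6),(-88,-57,38),(-88,57,38),(-99,-85,30)]
px=np.array([(627,224),(572,538),(135,490),(572,265),(537,470),(600,230)])/[5,4.4]+[145,115]
p,f=fit("top",L,px,[.75,.3,1.5]);print(p,f.tolist())
Lt=[(s*128,t*108,75) for s,t in((1,-1),(-1,-1),(-1,1),(1,1))]
for yaw in (0,np.pi/2):
    pt,f=fit("top",Lt,np.array([(506.5,230),(505.5,341.5),(410,331),(417,222.5)]),[.55,-.25,yaw]);print("tote",pt,f.tolist())
    print("scene",proj("scene",place(pt,Lt)).round().tolist())
g=place(p,[(-123,0,64),(-137.3,0,84.5),(-99,-59,63),(0,0,6)]);print(g)
im=cv2.imread("pics/scene0.png")
print(proj("scene",place(p,L)).round().tolist(),proj("scene",g).round().tolist(),proj("top",g).round(1).tolist())
k=[place(p,[(-99-26*np.sin(a),-85+26*np.cos(a),78)])[0] for a in(-.2,0,.2,.4)];print(((proj("top",k)-[145,115])*[5,4.4]).round())
E
```

```text
[0.60478984 0.30266566 1.48540821] [[0.3, -0.2], [0.4, 0.1], [0.2, 0.0], [-0.6, 1.1], [-0.6, -0.5], [0.2, -0.3]]
tote [ 0.41945301 -0.26846733 -0.06310198] [[1.8, -0.9], [1.1, 1.2], [-1.2, 0.8], [-1.6, -3.0]]
scene [[412.0, 131.0], [486.0, 163.0], [453.0, 199.0], [374.0, 159.0]]
tote [ 0.41945301 -0.26846733 -0.06310194] [[1.8, -0.9], [1.1, 1.2], [-1.2, 0.8], [-1.6, -3.0]]
scene [[412.0, 131.0], [486.0, 163.0], [453.0, 199.0], [374.0, 159.0]]
[[0.59429986 0.18011379 0.064     ]
 [0.5930803  0.16586589 0.0845    ]
 [0.65513173 0.19899457 0.063     ]
 [0.60478984 0.30266566 0.006     ]]
[[256.0, 220.0], [306.0, 258.0], [235.0, 314.0], [259.0, 223.0], [291.0, 247.0], [256.0, 218.0]] [[284.0, 220.0], [288.0, 211.0], [261.0, 214.0], [248.0, 263.0]] [[268.6, 197.9], [273.8, 196.7], [262.3, 173.3], [222.2, 197.2]]
[[573. 247.]
 [584. 249.]
 [594. 249.]
 [605. 248.]]
```

Call:
play_rows --increments '[[[1,-1,-0.1,0,0,0,1],[1,-1,-0.1,0,0,0,1],[1,-1,-0.1,0,0,0,1],[1,-1,-0.1,0,0,0,1]]]'

```text
time: 0.5
position: [0.2828, -0.4794, 0.3029]
tool_rot: [-3.092, -0.547, -0.004]
ft_force: [-0.7, -0.2, -0.2]
grip_width: 0.996
grip_force: 0.0
```

Call:
play_rows --increments '[[[1,-1,-0.1,0,0,0,1],[1,-1,-0.1,0,0,0,1],[1,-1,-0.1,0,0,0,1],[1,-1,-0.1,0,0,0,1]]]'

```text
time: 0.9
position: [0.3424, -0.3522, 0.3129]
tool_rot: [-3.093, -0.547, -0.003]
ft_force: [-0.5, 0.4, 0.0]
grip_width: 1.002
grip_force: 0.0
```

Call:
play_rows --increments '[[[1,-1,-0.1,0,0,0,1],[1,-1,-0.1,0,0,0,1],[1,-1,-0.1,0,0,0,1],[1,-1,-0.1,0,0,0,1]]]'

```text
time: 1.3
position: [0.4025, -0.2248, 0.3229]
tool_rot: [-3.093, -0.547, -0.003]
ft_force: [-0.7, 0.4, -0.6]
grip_width: 0.999
grip_force: 0.0
```

Call:
play_rows --increments '[[[1,-1,-0.1,0,0,0,1],[1,-1,-0.1,0,0,0,1],[1,-1,-0.1,0,0,0,1],[1,-1,-0.1,0,0,0,1]]]'

```text
time: 1.7
position: [0.4627, -0.0972, 0.3328]
tool_rot: [-3.092, -0.546, -0.004]
ft_force: [0.9, -0.1, 0.3]
grip_width: 0.995
grip_force: 0.0
```

Call:
play_rows --increments '[[[1,-1,0,0,0,0,1],[1,-1,0,0,0,0,1],[1,-1,0,0,0,0,1],[1,-1,0,0,0,0,1]]]'

```text
time: 2.1
position: [0.5227, 0.0301, 0.332]
tool_rot: [-3.09, -0.544, -0.002]
ft_force: [-0.2, 1.3, 0.4]
grip_width: 0.997
grip_force: 0.0
```

Call:
play_rows --increments '[[[0.9,-0.7,0,0,0,0.27,1],[0.9,-0.7,0,0,0,0.27,1],[0.9,-0.7,0,0,0,0.27,1],[0.9,-0.7,0,0,0,0.27,1],[0.9,-0.7,0,0,0,0.27,0],[0.9,-0.7,0,0,0,0.27,0.1]]]'

```text
time: 2.7
position: [0.583, 0.1188, 0.3317]
tool_rot: [3.137, -0.134, -0.001]
ft_force: [-0.6, -0.8, 0.8]
grip_width: 0.894
grip_force: 0.0
```

```bash
python3 - <<'E'
from h import *
import pickle
s=ctrl.get_state();print(s["position"],s["joint_positions"].round(2))
im=ctrl.get_image("wrist")[:,:,::-1].copy();cv2.imwrite("pics/w1.png",im)
pickle.dump(s,open("s1.pkl","wb"))
cv2.imwrite("pics/w1b.png",cv2.resize(im,(800,500)))
p=[0.60478984,0.30266566,1.48540821]
print((proj("wrist",place(p,[(-109,-97,6),(-109,89,6),(-88,-57,38),(-88,57,38),(-99,-85,30),(-99,-59,78),(-137.3,-22,84.5),(-137.3,22,84.5)]),s)*1.25).round().tolist())
E
```

```text
[0.58296973 0.11883749 0.33170363] [ 0.38  0.26 -0.76  1.51  0.18  1.44 -2.04]
[[325.0, 112.0], [334.0, 282.0], [299.0, 154.0], [308.0, 265.0], [311.0, 124.0], [300.0, 154.0], [345.0, 197.0], [347.0, 245.0]]
```

View pics/w1b.png

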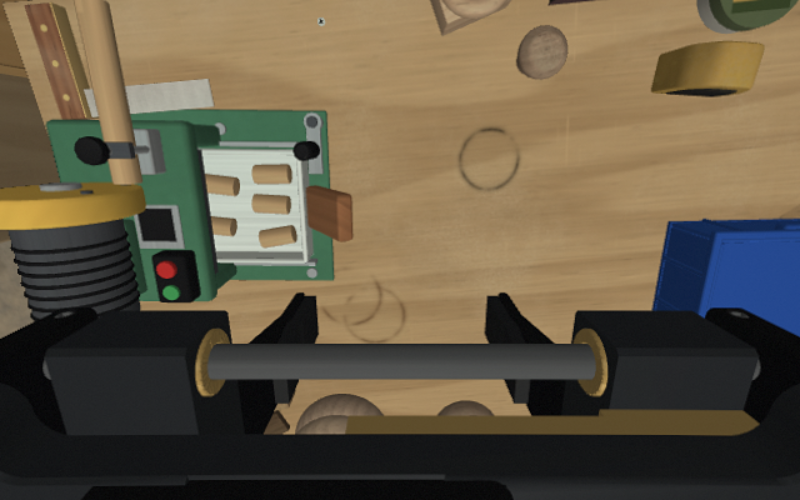

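```bash
python3 - <<'E'
import cv2
im=cv2.imread("pics/w1.png")
cv2.imwrite("pics/w1c.png",cv2.resize(im[82:232,150:290],None,fx=4,fy=4,interpolation=cv2.INTER_CUBIC))
E
```

```text
(no output)
```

View pics/w1c.png

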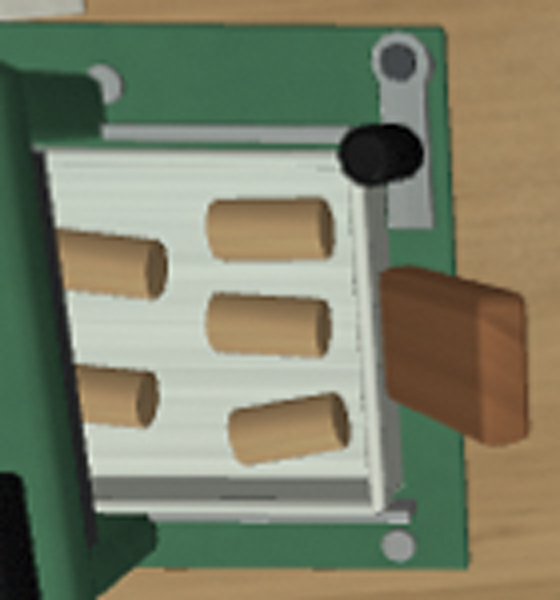

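```bash
python3 - <<'E'
from h import *
import pickle
s=pickle.load(open("s1.pkl","rb"))
L=[(-109,-97,6),(-109,89,6),(-99,-85,30),(-88,57,38),(-130.7,-22,89.1),(-130.7,22,89.1),(-143.9,-22,79.9),(-143.9,22,79.9)]
px=np.array([(442,28),(468,568),(400,60),(388,510),(480,292),(485,442),(525,296),(529,436)])/4+[150,82]
p,f=fit("wrist",L,px,[.605,.303,1.485],s);print(p,f.tolist())
Lt=[(-109,-97,6),(-109,89,6),(110,89,6),(-88,-57,38),(-88,57,38),(-99,-85,30)]
pt=np.array([(627,224),(572,538),(135,490),(572,265),(537,470),(600,230)])/[5,4.4]+[145,115]
q=least_squares(lambda p:np.r_[(proj("wrist",place(p,L),s)-px).ravel(),(proj("top",place(p,Lt))-pt).ravel()],p,loss="soft_l1");p2=q.x;print(p2)
for P in(p,p2):
  print(place(P,[(-99,-59,63),(-123,0,64),(-99,-85,21)]).round(4).tolist())
  for a in(0,.15,.3):
    print(a,((proj("wrist",place(P,[(-99-26*np.sin(a),-85+26*np.cos(a),78)]),s)-[150,82])*4).round().tolist())
E
```

```text
[0.60849675 0.30201473 1.48028484] [[-0.1, -1.8], [-0.0, -0.3], [-1.0, -0.6], [-1.1, 0.1], [-0.3, 0.7], [0.1, 2.1], [1.5, -1.4], [1.7, 1.6]]
[0.6071827  0.30223726 1.48640705]
[[0.6583, 0.1981, 0.063], [0.5974, 0.1795, 0.064], [0.6842, 0.1957, 0.021]]
0 [[363.0, 152.0]]
0.15 [[377.0, 151.0]]
0.3 [[391.0, 148.0]]
[[0.6576, 0.1986, 0.063], [0.5968, 0.1797, 0.064], [0.6835, 0.1964, 0.021]]
0 [[361.0, 155.0]]
0.15 [[375.0, 154.0]]
0.3 [[389.0, 150.0]]
```

Call:
play_rows --increments '[[[0.68,-0.77,0.3,0,0,0,0.1],[0.68,-0.77,0.3,0,0,0,0.1],[0.68,-0.77,0.8,0,0,0,0.1],[0.68,-0.77,0.9,0,0,0,0.1],[0.68,-0.77,0.9,0,0,0,0.1],[0.68,-0.77,0.9,0,0,0,0.1]]]'

```text
time: 3.35
position: [0.6575, 0.1911, 0.2441]
tool_rot: [3.138, -0.134, 0.003]
ft_force: [0.1, 0.3, 0.2]
grip_width: 0.555
grip_force: 0.0
```

```bash
cat >> h.py <<'E'
C=np.array([0.6075,0.302,1.485])
def to(s,pos,fing=None,ycl=None):
    "shift (0.1 m) and turn (90 deg) in tool axes to TCP pos and optional finger/closing directions"
    M=R.from_rotvec(s["tool_rot"]);d=M.inv().apply(np.asarray(pos)-s["position"])/.1;t=np.zeros(3)
    if fing is not None:
        z=fing/np.linalg.norm(fing);x=np.cross(ycl,z);x/=np.linalg.norm(x);y=np.cross(z,x)
        t=(M.inv()*R.from_matrix(np.c_[x,y,z])).as_rotvec()/(np.pi/2)
    return d.round(2),t.round(3)
def cdir(v): return R.from_euler("z",C[2]).apply(v)
E
python3 - <<'E'
from h import *
s=ctrl.get_state();print(s["position"],s["ft_force"],s["grip_width"])
print(to(s,[.657,.190,.122],np.array([0,0,-1.]),-cdir([1,0,0])))
E
```

```text
[0.65746916 0.19110777 0.24412382] [0.06798865 0.30495784 0.24875129] 0.5551483705325139
(array([-0.01,  0.01,  1.22]), array([ 0.   , -0.001,  0.   ]))
```

Call:
play_rows --increments '[[[0,0,0.4,0,0,0,0.1],[0,0,0.7,0,0,0,0.1],[0,0,0.9,0,0,0,0.1],[0,0,1,0,0,0,0.1],[0,0,1,0,0,0,0.1]]]'

```text
time: 3.85
position: [0.6573, 0.1918, 0.1432]
tool_rot: [3.138, -0.133, 0.002]
ft_force: [-0.4, -0.7, -0.3]
grip_width: 0.556
grip_force: 0.0
```

Call:
play_rows --increments '[[[0,0,0.1,0,0,0,0.1],[0,0,0.2,0,0,0,0.1],[0,0,0.2,0,0,0,0.1],[0,0,0.2,0,0,0,0.1]]]'

```text
time: 4.25
position: [0.6569, 0.1929, 0.1221]
tool_rot: [3.139, -0.131, -0.001]
ft_force: [-0.1, -0.5, 0.3]
grip_width: 0.551
grip_force: 0.0
```

```bash
python3 - <<'E'
from h import *
s=ctrl.get_state();print(s["position"],s["ft_force"],s["joint_positions"].round(2))
im=ctrl.get_image("wrist")[:,:,::-1];cv2.imwrite("pics/w2.png",im)
E
```

```text
[0.65685848 0.19287445 0.12214968] [-0.11081663 -0.47670649  0.28983551] [ 0.17  0.62 -0.69  1.52  0.42  1.16 -2.25]
```

View pics/w2.png

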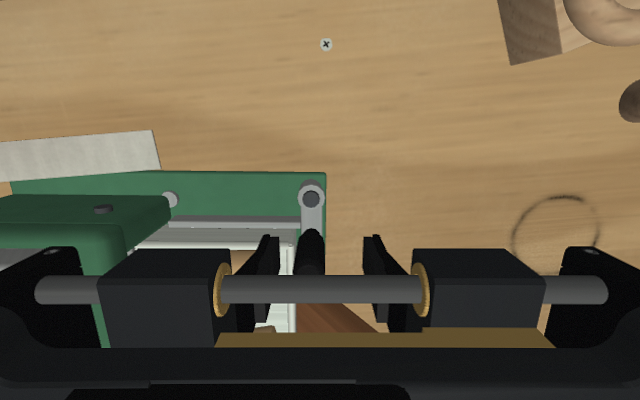

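Call:
play_rows --increments '[[[0,0.1,0,0,0,0,0.1],[0.03,0.18,0,0,0,0,0.1],[0.05,0.22,0,0,0,0,0.1],[0.06,0.2,0,0,0,0,-0.6],[0.07,0.17,0,0,0,0,-1],[0.08,0.14,0,0,0,0,-1],[0.08,0.14,0,0,0,0,-1],[0.08,0.14,0,0,0,0,-1]]]' --squeeze 8

```text
time: 5.1
position: [0.6647, 0.1802, 0.1227]
tool_rot: [-3.136, 0.129, -0.005]
ft_force: [4.8, 3.7, -2.3]
grip_width: 0.195
grip_force: 8.0
```

Call:
play_rows --increments '[[[0.02,0.02,0,0,0,0,-1],[0.05,0.04,0,0,0,0,-1],[0.09,0.05,0,0,0,0,-1],[0.13,0.06,0,0,0,0,-1],[0.16,0.07,0,0,0,0,-1],[0.19,0.07,0,0,0,0,-1],[0.21,0.07,0,0,0,0,-1],[0.21,0.07,0,0,0,0,-1]]]'

```text
time: 5.9
position: [0.6834, 0.1709, 0.1224]
tool_rot: [-3.138, 0.129, 0.002]
ft_force: [-4.1, 3.5, 2.9]
grip_width: 0.192
grip_force: 8.0
```

Call:
play_rows --increments '[[[0,0,0,0,0,0,0],[0,0,0,0,0,0,0.2],[0,0,0,0,0,0,0.2],[0,0,-0.3,0,0,0,0.2],[0,0,-0.7,0,0,0,0.2],[0,0,-1,0,0,0,0.2],[0,0,-1,0,0,0,0.2]]]'

```text
time: 6.6
position: [0.6867, 0.1697, 0.2281]
tool_rot: [-3.137, 0.133, -0.015]
ft_force: [0.9, 0.8, 0.1]
grip_width: 0.594
grip_force: 0.0
```

```bash
python3 - <<'E'
from h import *
s=ctrl.get_state();print(s["position"],s["ft_force"],s["joint_positions"].round(2))
cv2.imwrite("pics/w3.png",cv2.resize(ctrl.get_image("wrist")[80:380,100:500,::-1],(800,600)))
f=cdir([.574,0,-.819]);g=place(C,[(-123,0,64)])[0]
for b in(.13,.051):
  print(g-b*f,to(s,g-b*f,f,cdir([-.819,0,-.574])))
E
```

```text
[0.68671732 0.1696756  0.22811588] [0.86079499 0.84867113 0.06440723] [ 0.2   0.57 -0.71  1.36  0.37  1.34 -2.17]
[0.59056572 0.1051069  0.17047   ] (array([-0.91,  0.73,  0.57]), array([ 0.388, -0.006,  0.002]))
[0.59445147 0.1502861  0.105769  ] (array([-0.91,  0.27,  1.21]), array([ 0.388, -0.006,  0.002]))
```

View pics/w3.png

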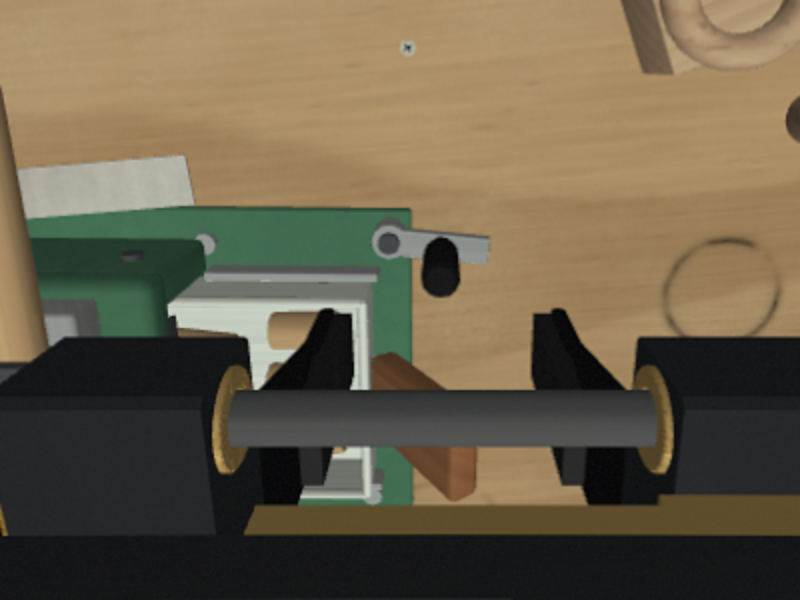

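Call:
play_rows --increments '[[[-0.4,0.4,0,0.08,0,0,0.1],[-0.8,0.7,0,0.16,0,0,0.1],[-0.91,0.73,0.2,0.24,0,0,0.1],[-0.91,0.73,0.4,0.32,0,0,0.1],[-0.91,0.73,0.57,0.39,0,0,0.1],[-0.91,0.73,0.57,0.39,0,0,0.1],[-0.91,0.73,0.57,0.39,0,0,0.1]]]'

```text
time: 7.35
position: [0.587, 0.1037, 0.1645]
tool_rot: [-2.528, 0.108, -0.031]
ft_force: [0.3, 0.8, 0.3]
grip_width: 0.549
grip_force: 0.0
```

```bash
python3 - <<'E'
from h import *
s=ctrl.get_state();print(s["position"],s["ft_force"],s["joint_positions"].round(2))
cv2.imwrite("pics/w4.png",ctrl.get_image("wrist")[:,:,::-1])
f=cdir([.574,0,-.819]);g=place(C,[(-123,0,64)])[0]
print(to(s,g-.051*f,f,cdir([-.819,0,-.574])))
print(proj("wrist",place(C,[(-130.7,-22,89.1),(-130.7,22,89.1),(-143.9,-22,79.9),(-143.9,22,79.9)]),s).round().tolist())
E
```

```text
[0.58700496 0.10371088 0.164482  ] [0.2536539  0.7916605  0.28254027] [ 0.85  0.51 -0.96  1.8  -0.24  0.97 -1.55]
(array([ 0.04, -0.05,  0.75]), array([-0.   ,  0.002, -0.   ]))
[[300.0, 195.0], [301.0, 256.0], [325.0, 195.0], [324.0, 256.0]]
```

View pics/w4.png

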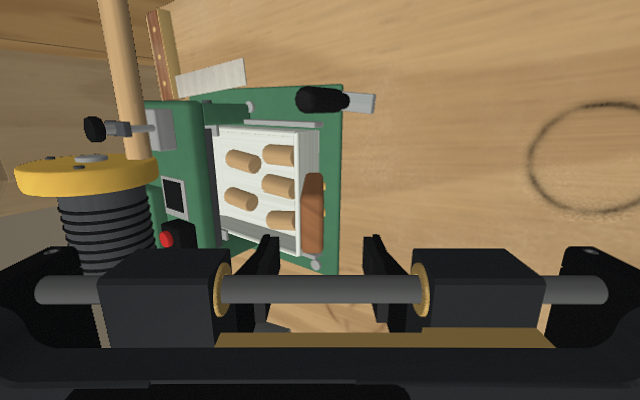

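Call:
play_rows --increments '[[[0.04,-0.05,0.2,0,0,0,0.1],[0.04,-0.05,0.4,0,0,0,0.1],[0.04,-0.05,0.6,0,0,0,0.1],[0.04,-0.05,0.75,0,0,0,0.1],[0.04,-0.05,0.75,0,0,0,0.1]]]'

```text
time: 7.9
position: [0.5941, 0.1542, 0.1067]
tool_rot: [-2.528, 0.099, -0.03]
ft_force: [-0.0, 0.1, -0.7]
grip_width: 0.55
grip_force: 0.0
```

Call:
play_rows --increments '[[[0,0,0,0,0,0,-0.4],[0,0,0,0,0,0,-1],[0,0,0,0,0,0,-1],[0,0,0,0,0,0,-1],[0,0,0,0,0,0,-1]]]' --squeeze 60

```text
time: 8.4
position: [0.5956, 0.1507, 0.1071]
tool_rot: [-2.527, 0.107, -0.034]
ft_force: [1.3, 1.0, 5.2]
grip_width: 0.182
grip_force: 28.2
```

```bash
python3 - <<'E'
from h import *
s=ctrl.get_state();print(s["position"],s["ft_force"],s["torque"],s["joint_positions"].round(2))
f=cdir([.574,0,-.819]);g=place(C,[(-123,0,64)])[0]
y=cdir([-.819,0,-.574])
print(to(s,g-.051*f,f,y),to(s,s["position"]+cdir([-.11,0,0]),f,y),s["grip_force"],s["grip_width"])
E
```

```text
[0.59559212 0.15069504 0.10713144] [1.25809566 1.03849345 5.182659  ] [ 1.68178151 -0.13232812 -0.18761395] [ 0.72  0.6  -0.91  1.83 -0.2   0.82 -1.6 ]
(array([-0.01,  0.01,  0.01]), array([-0.001,  0.   ,  0.001])) (array([-0.  ,  0.9 , -0.63]), array([-0.001,  0.   ,  0.001])) 28.18963565332922 0.18228241194259118
```

Call:
play_rows --increments '[[[0,0,0,0,0,0,-1],[0,0,0,0,0,0,-1],[0,0,0,0,0,0,-1],[0,0,0,0,0,0,-1]]]' --squeeze 60

```text
time: 8.8
position: [0.5957, 0.1511, 0.1073]
tool_rot: [-2.527, 0.106, -0.034]
ft_force: [-0.4, -1.1, 5.0]
grip_width: 0.176
grip_force: 60.0
```

Call:
play_rows --increments '[[[0,0.02,-0.014,0,0,0,-1],[0,0.06,-0.042,0,0,0,-1],[0,0.12,-0.084,0,0,0,-1],[0,0.18,-0.126,0,0,0,-1],[0,0.24,-0.168,0,0,0,-1],[0,0.28,-0.196,0,0,0,-1],[0,0.3,-0.21,0,0,0,-1],[0,0.3,-0.21,0,0,0,-1]]]'

```text
time: 9.6
position: [0.5924, 0.1138, 0.1071]
tool_rot: [-2.526, 0.107, -0.033]
ft_force: [-0.4, 2.4, 6.4]
grip_width: 0.185
grip_force: 59.9
```

Call:
play_rows --increments '[[[0,0.05,-0.035,0,0,0,-1],[0,0.13,-0.091,0,0,0,-1],[0,0.22,-0.154,0,0,0,-1],[0,0.31,-0.217,0,0,0,-1],[0,0.4,-0.28,0,0,0,-1],[0,0.46,-0.322,0,0,0,-1],[0,0.5,-0.35,0,0,0,-1],[0,0.5,-0.35,0,0,0,-1]]]'

```text
time: 10.4
position: [0.5871, 0.0516, 0.1065]
tool_rot: [-2.527, 0.108, -0.033]
ft_force: [-1.8, -0.0, 9.3]
grip_width: 0.178
grip_force: 60.0
```

Call:
play_rows --increments '[[[0,0.05,-0.035,0,0,0,-1],[0,0.1,-0.07,0,0,0,-1],[0,0.14,-0.098,0,0,0,-1],[0,0.18,-0.126,0,0,0,-1],[0,0.2,-0.14,0,0,0,-1],[0,0.2,-0.14,0,0,0,-1]]]'

```text
time: 11.0
position: [0.5851, 0.0284, 0.1063]
tool_rot: [-2.528, 0.106, -0.033]
ft_force: [-0.3, 1.0, 5.3]
grip_width: 0.179
grip_force: 60.0
```

```bash
python3 - <<'E'
from h import *
s=ctrl.get_state();print(s["position"],s["ft_force"],s["torque"],s["joint_positions"].round(2))
cv2.imwrite("pics/w5.png",ctrl.get_image("wrist")[:,:,::-1])
E
```

```text
[0.58505611 0.02841022 0.10628218] [-0.29849604  0.97668635  5.27941038] [1.32211782 0.23743984 0.14792495] [ 0.92  0.61 -0.89  1.81 -0.19  0.95 -1.43]
```

View pics/w5.png

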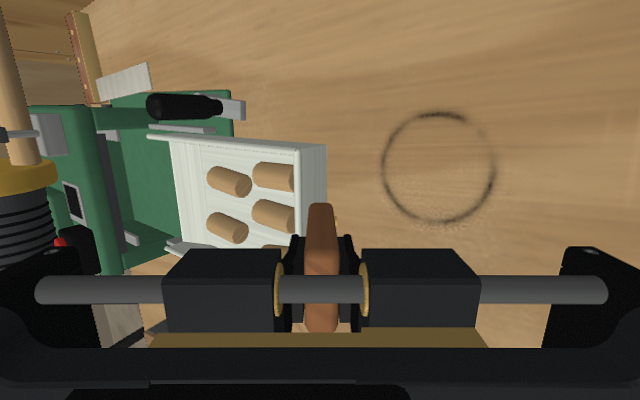

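Call:
play_rows --increments '[[[0,-0.03,-0.04,0,0,0,-1],[0,-0.09,-0.13,0.01,0,0,-1],[0,-0.18,-0.26,0.02,0,0,-1],[0,-0.28,-0.4,0.03,0,0,-1],[0,-0.38,-0.54,0.04,0,0,-1],[0,-0.48,-0.68,0.05,0,0,-1],[0,-0.55,-0.79,0.06,0,0,-1],[0,-0.57,-0.82,0.06,0,0,-1]]]'

```text
time: 11.85
position: [0.5858, 0.0283, 0.2081]
tool_rot: [-2.433, 0.102, -0.041]
ft_force: [0.4, 0.3, -3.7]
grip_width: 0.18
grip_force: 60.0
```

Call:
play_rows --increments '[[[0,-0.03,-0.04,0,0,0,-1],[0,-0.11,-0.13,0,0,0,-1],[0,-0.21,-0.26,0,0,0,-1],[0,-0.32,-0.39,0,0,0,-1],[0,-0.43,-0.52,0,0,0,-1],[0,-0.52,-0.63,0,0,0,-1],[0,-0.58,-0.7,0,0,0,-1],[0,-0.58,-0.7,0,0,0,-1]]]'

```text
time: 12.65
position: [0.5856, 0.0277, 0.2989]
tool_rot: [-2.434, 0.1, -0.04]
ft_force: [0.8, -0.3, -1.8]
grip_width: 0.181
grip_force: 60.0
```

```bash
python3 - <<'E'
from h import *
s=ctrl.get_state();print(s["position"],s["ft_force"],s["torque"],s["joint_positions"].round(2))
M=R.from_rotvec(s["tool_rot"]).as_matrix();print(M.round(3))
a,b=ctrl.get_image("scene"),ctrl.get_image("wrist")
cv2.imwrite("pics/l1.png",np.vstack([cv2.resize(a[100:300,200:520],(640,300)),b[90:390]])[:,:,::-1])
# final TCP: tote centre, lip over it; tray pitched th lip-down, heading yaw ps
for ps in (C[2],1.2,1.8):
  th=np.radians(75)
  Rt=(R.from_euler("z",ps)*R.from_euler("y",th))
  g=np.array([.42,-.268,.12])+Rt.apply(np.array([-123,0,58])/1e3-np.array([85,0,13.5])/1e3)
  f=Rt.apply([.574,0,-.819]);y=Rt.apply([-.819,0,-.574])
  print(ps,(g-.051*f).round(3),f.round(2))
E
```

```text
[0.58555215 0.02768042 0.29890409] [ 0.81026267 -0.32529423 -1.80975381] [-1.35040645  0.14291453  0.01314974] [ 1.07  0.42 -1.04  1.66 -0.36  1.27 -1.47]
[[ 0.997 -0.062  0.056]
 [-0.083 -0.758  0.646]
 [ 0.002 -0.649 -0.761]]
1.485 [ 0.422 -0.246  0.372] [-0.06 -0.64 -0.77]
1.2 [ 0.428 -0.248  0.372] [-0.23 -0.6  -0.77]
1.8 [ 0.415 -0.247  0.372] [ 0.15 -0.63 -0.77]
```

```bash
cat >> h.py <<'E'
def tray_goal(lip,deg,ps):
    "TCP and finger/closing directions for the tray's lip at lip, tipped deg, heading ps"
    Q=R.from_euler("z",ps)*R.from_euler("y",np.radians(deg))
    f=Q.apply([.574,0,-.819]);return np.array(lip)+Q.apply([-.208,0,.0445])-.051*f,f,Q.apply([-.819,0,-.574])
E
python3 - <<'E'
from h import *
s=ctrl.get_state()
g=tray_goal([.42,-.295,.16],-5,C[2]);print(g[0]);d=to(s,*g);print(d,d[0]/6)
E
```

```text
[ 0.3991008  -0.53799285  0.22526093]
(array([-1.38,  4.87, -3.21]), array([-0.005,  0.001,  0.001])) [-0.23        0.81166667 -0.535     ]
```

Call:
play_rows --increments '[[[-0.02,0.06,-0.04,0,0,0,-1],[-0.05,0.16,-0.1,0,0,0,-1],[-0.08,0.28,-0.18,0,0,0,-1],[-0.11,0.4,-0.26,0,0,0,-1],[-0.15,0.52,-0.34,0,0,0,-1],[-0.18,0.64,-0.42,0,0,0,-1],[-0.21,0.74,-0.48,0,0,0,-1],[-0.23,0.81,-0.53,0,0,0,-1]]]'

```text
time: 13.55
position: [0.5537, -0.0679, 0.2846]
tool_rot: [-2.433, 0.103, -0.038]
ft_force: [0.1, 0.7, -1.9]
grip_width: 0.177
grip_force: 60.0
```

Call:
play_rows --increments '[[[-0.02,0.06,-0.04,0,0,0,-1],[-0.05,0.16,-0.1,0,0,0,-1],[-0.08,0.28,-0.18,0,0,0,-1],[-0.11,0.4,-0.26,0,0,0,-1],[-0.15,0.52,-0.34,0,0,0,-1],[-0.18,0.64,-0.42,0,0,0,-1],[-0.21,0.74,-0.48,0,0,0,-1],[-0.23,0.81,-0.53,0,0,0,-1]]]'

```text
time: 14.35
position: [0.5227, -0.1616, 0.2723]
tool_rot: [-2.433, 0.103, -0.038]
ft_force: [-0.4, -0.2, -3.1]
grip_width: 0.181
grip_force: 60.0
```

```bash
python3 - <<'E'
from h import *
s=ctrl.get_state();print(s["position"],s["ft_force"],s["torque"],s["joint_positions"].round(2))
E
```

```text
[ 0.52268218 -0.16156372  0.27227849] [-0.44552914 -0.18719929 -3.0952249 ] [-1.36792193  0.13154469  0.04310724] [ 1.31  0.48 -0.95  1.62 -0.29  1.45 -1.22]
```

Call:
play_rows --increments '[[[-0.02,0.06,-0.04,0,0,0,-1],[-0.05,0.16,-0.1,0,0,0,-1],[-0.08,0.28,-0.18,0,0,0,-1],[-0.11,0.4,-0.26,0,0,0,-1],[-0.15,0.52,-0.34,0,0,0,-1],[-0.18,0.64,-0.42,0,0,0,-1],[-0.21,0.74,-0.48,0,0,0,-1],[-0.23,0.81,-0.53,0,0,0,-1]]]'

```text
time: 15.15
position: [0.4917, -0.2553, 0.2599]
tool_rot: [-2.433, 0.103, -0.038]
ft_force: [0.5, -0.6, -2.6]
grip_width: 0.183
grip_force: 60.0
```

Call:
play_rows --increments '[[[-0.02,0.06,-0.04,0,0,0,-1],[-0.05,0.16,-0.1,0,0,0,-1],[-0.08,0.28,-0.18,0,0,0,-1],[-0.11,0.4,-0.26,0,0,0,-1],[-0.15,0.52,-0.34,0,0,0,-1],[-0.18,0.64,-0.42,0,0,0,-1],[-0.21,0.74,-0.48,0,0,0,-1],[-0.23,0.81,-0.53,0,0,0,-1]]]'

```text
time: 15.95
position: [0.4607, -0.349, 0.2476]
tool_rot: [-2.433, 0.103, -0.038]
ft_force: [0.3, 0.2, -2.9]
grip_width: 0.178
grip_force: 60.0
```

```bash
python3 - <<'E'
from h import *
s=ctrl.get_state();print(s["position"],s["ft_force"],s["torque"],s["joint_positions"].round(2))
g=tray_goal([.42,-.295,.16],-5,C[2]);d=to(s,*g);print(d)
E
```

```text
[ 0.46074642 -0.34899738  0.24763909] [ 0.34374399  0.17915153 -2.86322334] [-1.40122775e+00  1.38763745e-01  9.22462288e-04] [ 1.41  0.64 -0.83  1.42 -0.14  1.63 -1.04]
(array([-0.45,  1.62, -1.09]), array([-0.005,  0.001,  0.   ]))
```

Call:
play_rows --increments '[[[-0.02,0.06,-0.04,0,0,0,-1],[-0.05,0.16,-0.1,0,0,0,-1],[-0.08,0.28,-0.18,0,0,0,-1],[-0.11,0.4,-0.26,0,0,0,-1],[-0.15,0.52,-0.34,0,0,0,-1],[-0.18,0.64,-0.42,0,0,0,-1],[-0.21,0.74,-0.48,0,0,0,-1],[-0.23,0.81,-0.53,0,0,0,-1]]]'

```text
time: 16.75
position: [0.4298, -0.4427, 0.2352]
tool_rot: [-2.433, 0.103, -0.037]
ft_force: [-0.2, 0.4, -2.6]
grip_width: 0.178
grip_force: 60.0
```

Call:
play_rows --increments '[[[-0.02,0.06,-0.04,0,0,0,-1],[-0.05,0.16,-0.1,0,0,0,-1],[-0.08,0.28,-0.18,0,0,0,-1],[-0.11,0.4,-0.26,0,0,0,-1],[-0.15,0.52,-0.34,0,0,0,-1],[-0.18,0.64,-0.42,0,0,0,-1],[-0.21,0.76,-0.5,0,0,0,-1],[-0.22,0.81,-0.54,0,0,0,-1]]]'

```text
time: 17.55
position: [0.3995, -0.5374, 0.2235]
tool_rot: [-2.433, 0.104, -0.037]
ft_force: [0.2, 0.1, -3.8]
grip_width: 0.183
grip_force: 60.0
```

```bash
python3 - <<'E'
from h import *
s=ctrl.get_state();print(s["position"],s["ft_force"],s["torque"],s["joint_positions"].round(2))
for deg,z in((15,.15),(35,.14),(55,.135),(75,.13)):
    g=tray_goal([.42,-.295,z],deg,C[2]);d=to(s,*g);print(deg,g[0].round(3),d)
cv2.imwrite("pics/tl.png",ctrl.get_image("top")[:,:,::-1])
E
```

```text
[ 0.39950766 -0.53739783  0.22349878] [ 0.24026776  0.12498341 -3.78096034] [-1.3957408   0.13974101  0.01449358] [ 1.42  0.89 -0.72  1.03  0.01  1.87 -0.88]
15 [ 0.402 -0.501  0.295] (array([-0.  , -0.74, -0.31]), array([-0.227,  0.001,  0.   ]))
35 [ 0.408 -0.439  0.347] (array([-0.  , -1.55, -0.3 ]), array([-0.449,  0.001,  0.   ]))
55 [ 0.414 -0.36   0.379] (array([-0.  , -2.36, -0.03]), array([-0.672,  0.001,  0.   ]))
75 [ 0.422 -0.273  0.382] (array([-0.  , -3.04,  0.52]), array([-0.894,  0.001,  0.001]))
```

```bash
python3 - <<'E'
from h import *
s=ctrl.get_state()
for deg,z in((15,.15),(35,.14),(55,.135),(77,.13)):
    g=tray_goal([.42,-.295,z],deg,C[2]);d=to(s,*g);print(deg,d)
    x=np.cross(g[2],g[1]);s={"position":g[0],"tool_rot":R.from_matrix(np.c_[x,g[2],g[1]]).as_rotvec()}
E
```

```text
15 (array([-0.  , -0.74, -0.3 ]), array([-0.227,  0.   , -0.   ]))
35 (array([ 0.  , -0.76, -0.28]), array([-0.222, -0.   , -0.   ]))
55 (array([-0.  , -0.79, -0.32]), array([-0.222, -0.   ,  0.   ]))
77 (array([-0.  , -0.9 , -0.34]), array([-0.244, -0.   ,  0.   ]))
```

Call:
play_rows --increments '[[[0,-0.1,-0.05,-0.03,0,0,-1],[0,-0.25,-0.1,-0.07,0,0,-1],[0,-0.4,-0.16,-0.12,0,0,-1],[0,-0.55,-0.22,-0.17,0,0,-1],[0,-0.68,-0.27,-0.21,0,0,-1],[0,-0.74,-0.3,-0.23,0,0,-1]]]'

```text
time: 18.2
position: [0.4052, -0.4966, 0.2979]
tool_rot: [-2.797, 0.111, -0.022]
ft_force: [0.9, 0.7, -2.4]
grip_width: 0.175
grip_force: 60.0
```

Call:
play_rows --increments '[[[0,-0.1,-0.05,-0.03,0,0,-1],[0,-0.25,-0.1,-0.07,0,0,-1],[0,-0.4,-0.16,-0.12,0,0,-1],[0,-0.55,-0.22,-0.17,0,0,-1],[0,-0.68,-0.26,-0.2,0,0,-1],[0,-0.76,-0.28,-0.22,0,0,-1]]]'

```text
time: 18.8
position: [0.4095, -0.435, 0.3479]
tool_rot: [3.138, -0.127, 0.0]
ft_force: [0.2, -0.7, -2.2]
grip_width: 0.179
grip_force: 60.0
```

```bash
python3 - <<'E'
from h import *
s=ctrl.get_state();print(s["position"],s["ft_force"],s["joint_positions"].round(2))
for deg,z in((55,.135),(77,.13)):
    g=tray_goal([.42,-.295,z],deg,C[2]);d=to(s,*g);print(deg,d)
    x=np.cross(g[2],g[1]);s={"position":g[0],"tool_rot":R.from_matrix(np.c_[x,g[2],g[1]]).as_rotvec()}
E
```

```text
[ 0.40948007 -0.43504625  0.34793256] [ 0.15735613 -0.67052567 -2.16500722] [ 1.42  0.27 -0.78  1.48  0.19  1.47 -1.02]
55 (array([-0.01, -0.75, -0.31]), array([-0.221, -0.001,  0.003]))
77 (array([-0.  , -0.9 , -0.34]), array([-0.244, -0.   ,  0.   ]))
```

Call:
play_rows --increments '[[[0,-0.1,-0.05,-0.03,0,0,-1],[0,-0.25,-0.1,-0.07,0,0,-1],[0,-0.4,-0.16,-0.12,0,0,-1],[0,-0.55,-0.22,-0.17,0,0,-1],[0,-0.68,-0.27,-0.2,0,0,-1],[0,-0.75,-0.31,-0.22,0,0,-1]]]'

```text
time: 19.4
position: [0.4154, -0.3604, 0.378]
tool_rot: [2.794, -0.114, -0.021]
ft_force: [-0.4, 0.6, -2.3]
grip_width: 0.178
grip_force: 60.0
```

```bash
python3 - <<'E'
from h import *
s=ctrl.get_state();print(s["position"],s["ft_force"],s["joint_positions"].round(2))
g=tray_goal([.42,-.295,.13],77,C[2]);print(to(s,*g))
E
```

```text
[ 0.41537799 -0.360387    0.37803398] [-0.43224236  0.5669763  -2.29200135] [ 1.35 -0.01 -0.84  1.69  0.32  1.32 -1.2 ]
(array([-0.01, -0.9 , -0.35]), array([-0.246, -0.001,  0.003]))
```

```bash
python3 - <<'E'
from h import *
s=ctrl.get_state()
for deg in(68,77): print(to(s,*tray_goal([.45,-.315,.13],deg,C[2])))
E
```

```text
(array([ 0.31, -0.35, -0.17]), array([-0.146, -0.001,  0.003]))
(array([ 0.31, -0.73, -0.29]), array([-0.246, -0.001,  0.003]))
```

Call:
play_rows --increments '[[[0.1,-0.08,-0.04,-0.03,0,0,-1],[0.2,-0.18,-0.09,-0.07,0,0,-1],[0.28,-0.28,-0.14,-0.11,0,0,-1],[0.31,-0.35,-0.17,-0.14,0,0,-1],[0.31,-0.35,-0.17,-0.15,0,0,-1],[0.31,-0.35,-0.17,-0.15,0,0,-1]]]'

```text
time: 20.0
position: [0.4487, -0.3267, 0.3817]
tool_rot: [2.56, -0.107, -0.033]
ft_force: [-1.0, -0.2, -2.2]
grip_width: 0.18
grip_force: 60.0
```

```bash
python3 - <<'E'
from h import *
s=ctrl.get_state();print(s["position"],s["ft_force"],s["joint_positions"].round(2))
print(to(s,*tray_goal([.45,-.315,.13],77,C[2])))
E
```

```text
[ 0.44869558 -0.32673507  0.38171813] [-1.00297606 -0.2204516  -2.16706658] [ 1.25 -0.01 -0.94  1.74  0.58  1.31 -1.48]
(array([ 0.  , -0.36, -0.22]), array([-0.097, -0.   ,  0.002]))
```

Call:
play_rows --increments '[[[0,-0.09,-0.05,-0.02,0,0,-1],[0,-0.18,-0.1,-0.05,0,0,-1],[0,-0.27,-0.16,-0.08,0,0,-1],[0,-0.36,-0.22,-0.1,0,0,-1],[0,-0.36,-0.22,-0.1,0,0,-1],[0,-0.36,-0.22,-0.1,0,0,-1],[0,-0.36,-0.22,-0.1,0,0,-1],[0,-0.36,-0.22,-0.1,0,0,-1]]]'

```text
time: 20.8
position: [0.452, -0.2859, 0.3811]
tool_rot: [2.402, -0.103, -0.039]
ft_force: [0.0, -0.9, -2.4]
grip_width: 0.181
grip_force: 60.0
```

```bash
python3 - <<'E'
from h import *
s=ctrl.get_state();print(s["position"],s["ft_force"],s["joint_positions"].round(2))
a=ctrl.get_image("scene");b=ctrl.get_image("top")
lip=np.array([[.45,-.315,.13]]);print(proj("scene",lip),proj("top",lip))
cv2.imwrite("pics/f.png",np.hstack([cv2.resize(a[60:260,340:540],(400,400),interpolation=2),cv2.resize(b[190:370,370:550],(400,400),interpolation=2)])[:,:,::-1])
E
```

```text
[ 0.45199495 -0.28590168  0.38105471] [ 0.03259598 -0.91525946 -2.35234403] [ 1.19 -0.04 -1.02  1.82  0.72  1.34 -1.66]
[[431.77782319 135.00374967]] [[487.96519002 264.44666546]]
```

View pics/f.png

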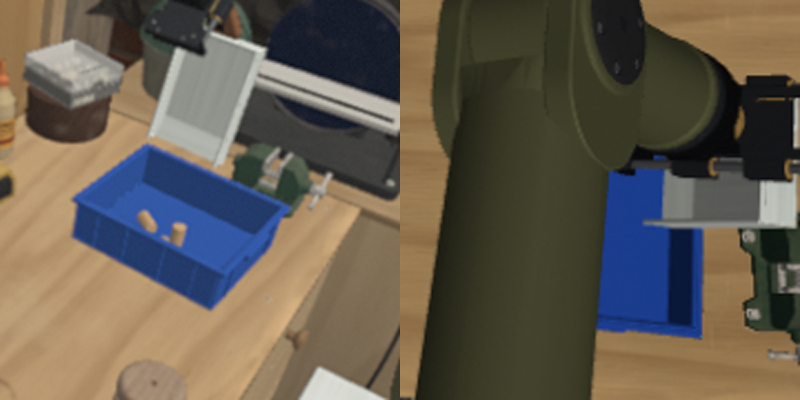

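```bash
python3 - <<'E'
from h import *
F=[]
for i in range(24):
    im=ctrl.get_image(["scene","wrist"][i%2]);F.append(ctrl.get_state()["ft_force"][2])
    if i==22:a=im
    if i==23:w=im
print(np.mean(F),np.std(F)/5)
s=ctrl.get_state()
def blobs(im,name):
    h=cv2.cvtColor(im,cv2.COLOR_RGB2HSV);m=cv2.inRange(h,(8,50,110),(25,200,255));b=cv2.inRange(h,(105,120,40),(125,255,255))
    hull=np.zeros_like(b);c=max(cv2.findContours(b,0,2)[0],key=cv2.contourArea);cv2.drawContours(hull,[cv2.convexHull(c)],-1,255,-1)
    print(name,cv2.boundingRect(c))
    n,l,st,cc=cv2.connectedComponentsWithStats(m&cv2.erode(hull,np.ones((3,3))))
    for i in range(1,n):
        if st[i,4]>3:print(st[i].tolist(),cc[i].round())
blobs(a,"scene");blobs(w,"wrist")
# bench changes around tote
o=cv2.imread("pics/scene0.png")[:,:,::-1];d=(np.abs(o.astype(int)-a).max(2)>40).astype(np.uint8);d[:, 470:]=0
n,l,st,cc=cv2.connectedComponentsWithStats(d)
print([(st[i].tolist()) for i in range(1,n) if st[i,4]>12])
tl=cv2.imread("pics/tl.png")[:,:,::-1];print(tl.shape)
E
```

```text
-1.9058995138551975 0.09740567209558729
scene (377, 133, 108, 81)
[409, 166, 9, 10, 54] [413. 170.]
[425, 172, 8, 11, 54] [429. 176.]
wrist (0, 92, 207, 184)
[37, 93, 5, 1, 5] [39. 93.]
[131, 94, 5, 1, 5] [133.  94.]
[140, 95, 14, 1, 14] [146.  95.]
[79, 154, 33, 34, 640] [ 95. 170.]
[0, 168, 39, 38, 827] [ 16. 188.]
[39, 204, 47, 32, 749] [ 62. 219.]
[89, 208, 25, 23, 408] [101. 219.]
[80, 258, 8, 17, 102] [ 84. 266.]
[[436, 0, 18, 34, 270], [438, 31, 13, 9, 32], [464, 31, 6, 10, 25], [454, 39, 7, 20, 47], [414, 54, 56, 90, 2800], [408, 165, 11, 12, 80], [420, 171, 14, 13, 96], [239, 198, 54, 72, 1685]]
(400, 640, 3)
```

```bash
python3 -c "
from bench import ctrl
print(ctrl.get_state()['qd'].round(3),ctrl.close_job())"
```

```text
the job is handed in; nothing more can be done
[-0.002  0.001 -0.001  0.001 -0.001 -0.001 -0.   ] None
```

I've handed in the job: the wrist camera shows five pin-coloured shapes in the tote, the wrist force has dropped to the empty tray's weight, and the gripper is still holding the tray tipped at about 77° over the tote. I don't have the judge's result.

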